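# Stop the vacuum food box and open its pinch-catch lid

## Task

Stop the vacuum food box by rocking its switch over to off (push down the end that stands up). Then squeeze the two opposed spring buttons under the front of the lid together so that the lid springs part-way up, let go of them, and push the lid back past upright until it rests fully open on its hinge. Do not open the lid while the switch is still on, and do not disturb the things standing around.

Things in the scene. Friction and masses are not known exactly. Their poses are not given: they have to be found in the camera images.
- vac_box: White worktop appliance, fixed, with a dark grey lid. Origin: on the worktop under the centre of its chamber; x points from its front (button side) to the hinge at the back, y to its left, z up. Chamber 90 mm deep (x), 130 wide (y), 85 high; lid top at 95, its round boss to 105. A pump housing 90 x 56 mm, 85 high, on its right (y -65 to -121 mm) carries the switch.
- catch (a point): Midpoint between the two buttons, inside the lug (39 mm wide, 46 to 80 mm high, x -44 to -102 mm) that sticks out of the box's front with free space below and beside it. 66 mm above the worktop, 78 mm in front of the box's origin, axes as the box's; the buttons face each other along y, faces 54 mm apart at rest, 42 mm fully in.
- button_left (a joint): Dark ribbed button on the left (+y) side of the lug, 22 x 20 mm, face 27 mm from the mid-plane. Inward travel in m: 0 out (at rest), 0.006 fully in. Spring about 4 N to start, 8.5 N fully in. From 0.0035 on its barb is clear of the lid; both must be in at the same time.
- button_right (a joint): The same button on the right (-y) side of the lug; 0 out (at rest), 0.006 fully in.
- lid (a joint): Lid angle in rad about the hinge along the box's y at its back: 0 shut, grows as the front rises, stop at 1.9 (leaning back, fully open). Once freed, a damped spring arm lifts it within a few seconds to about 1.15 and holds it there; beyond that it is loose and must be pushed; past upright (1.57) it falls on to its stop by itself.
- hinge_line (a point): Midpoint of the lid's hinge line, fixed on the box, 50 mm behind the box's origin, 90 mm above the worktop; axes as the box's.
- lid_tab (a point): Middle of the front end of the lid's tab, 155 mm from the hinge line; moves with the lid. The tab is a frame 36 mm wide and 8 mm thick over the lug; two barbs of the buttons (to 99 mm high when shut) stand up through its window and hook over its side bars. The lid's main plate is 130 mm wide and reaches 98 mm from the hinge line. Lid about 0.14 kg.
- rocker (a joint): Switch angle in rad: 0 = on (front end standing up), 0.5 = off (front end pressed in). Over-centre spring: it snaps to one side or the other of 0.25. Takes 1 to 3 N pushed down near the front end.
- rocker_front (a point): Point on the rocker's top face 16 mm in front of its pivot (the end with three fine ribs): about 102 mm above the worktop when on, 94 mm when off. The rocker is a dark grey paddle 44 mm long (along the box's x), 26 mm wide, on the flat top of the pump housing (85 mm high).
- rocker_centre (a point): The rocker's pivot, fixed on the box, 93 mm above the worktop, at x -6, y -93 mm of the box; axes as the box's.
- tomato_tin: Bystander: small food tin, 57 mm across, 72 mm high; origin at the centre of its underside.
- garlic: Bystander: garlic bulb, 56 mm; origin at its underside.
- cup: Bystander: small espresso cup with a handle, 60 mm across, 50 mm high; origin at its underside.
- lime: Bystander: green lime, 60 x 48 x 48 mm; origin at its underside.

How it is judged:
On the way, in this order (a step that is already met when the one before it is completed fails the run):
1. the switch is off (value of joint rocker above 0.4 rad), for 0.2 s.
2. both buttons are pinched in together (3.5 mm or more each) (value of joint each of button_left, button_right above 0.0035 m), for 0.05 s.
3. the lid has been pushed back to its open stop (value of joint lid above 1.75 rad), for 0.2 s.
At the end, for the whole second after the job is handed in: Switch off (rocker beyond 0.4 rad), both buttons let go (less than 1.5 mm in), lid at rest fully open (beyond 1.75 rad) (value of joint rocker above 0.4 rad and value of joint lid above 1.75 rad and velocity of joint lid between -0.05 and 0.05 rad/s and value of joint each of button_left, button_right below 0.0015 m); the robot touches nothing.
It fails at once if the lid is opened (beyond 0.1 rad) while the switch is on (value of joint lid above 0.1 rad and value of joint rocker below 0.25 rad).
It fails at once if a bystander is disturbed (moved more than 30 mm) (distance of any of tomato_tin, garlic, cup, lime from where it was at the start of the episode above 0.03 m).
It also fails if it takes over 48 s, if anything falls off the work surface, if the arm or the gripper's body presses on something with over 40 N, if the wrist force passes 120 N, or if a joint passes its speed limit or range.

## Robot

A 7-joint arm with a two-finger parallel gripper is mounted at the origin on a cart in front of the work surface, level with it; the furniture and walls round the work are solid. World frame = base frame: x ahead of the robot, y to its left, z up, the work surface at z = 0. Lengths are in m, angles in rad, forces in N, time in s.
With the tool pointing down it reaches from about 0.425 to 0.875 m from the base axis. Payload 4.7 kg.
Tool frame: the origin (TCP) lies where the fingers leave the gripper's body, on its centre line; the fingertips stand 70 mm ahead of it and the grasp point (between the pads) lies 51 mm ahead of it; z points along the fingers, y is the line along which they close (so a half turn about z gives the same grasp; the last joint's range is limited). The gripper opens to 87 mm and grips with 3 to 60 N. Pads are 19 mm wide; open, the fingers measure 117 mm over their backs; the gripper's body (75 mm by 190 mm) begins 51 mm behind the grasp point.
Start: joints at [1.2, 0.321, -0.07, 1.45, 0.023, 1.371, -0.057], TCP at [0.244, -0.602, 0.292] pointing down, gripper open.
Joint ranges: [-2.86, 2.86], [-0.3, 2.09], [-1.38, 1.24], [0.06, 2.45], [-1.56, 4.7], [0.09, 2.05], [-2.69, 2.69]. Speed limits (rad/s): [2.57, 2.57, 3.14, 3.14, 3.14, 3.14, 3.14].

## Interface

Orientations are given as a rotation vector (axis times angle).
In Python, from bench import ctrl gives the robot as it stands.
- The arm moves only by the tool play_rows, never from a script. Its argument "increments" is a list that holds one entry, the list of rows, each a list of 7 numbers: the shift along the tool's x, y, z as a fraction of full scale, then the turn, a rotation vector about the tool's x, y, z as a fraction of full scale, then the gripper command: -1 is shut, 1 is fully open, values between are in proportion. A call has 1 to 8 rows; each row is the pose to reach, as a shift and turn from the pose commanded when the call began, along the tool's axes at that moment; what a row does not reach only later rows make up. Full scale, the value 1, is 0.1 m for a shift and 90 degrees for a turn. A row lasts 1/10 s, in which the tool goes at most 50 mm and 8.59 degrees, less where a joint would pass 70% of its speed; a pose out of reach is approached as far as the arm can. A call with a number of a shift or a turn outside -1 to 1 is refused whole. A call with a gripper value outside its range is refused whole. The fingers move at their own pace and stop on an object; "squeeze" is the grip in N (left out, the last holds). Time passes only in rows, so rows that repeat a pose let the fingers close. It gives the time, the measured TCP pose, the force, the opening and the grip force at its end, in the units of the state.
- ctrl.get_state(): the state, without advancing time (a new reading comes with each control period).
- ctrl.get_image(name): name is "scene" or "top" or "wrist"; returns the picture (480x640x3 uint8, red, green, blue); there is no depth.
- ctrl.get_calibration(name): a dict with "vertical_fov" (degrees; the focal length in pixels is half the picture's height over the tangent of half this angle, whatever the lens; pixels are square), "cx", "cy" (the principal point, pixels), "R" (3x3) and "t" (3): a world point X has camera coordinates R X + t; the wrist camera has in their place "T_tool_cam" (4x4, takes a point from camera to tool coordinates, whose origin is the TCP and whose axes are the flange's). Camera axes: x right, y down, z forward; pixel columns grow to the right and rows downward; lengths in m; the calibration is good to about 2 mm. A picture is of the moment at which its call begins: read the wrist's pose just before it. get_calibration takes no time and is no camera call.
- ctrl.close_job(): hands the job in; it is judged then, once.
The state is a dict: "time": time; "joint_positions": joint angles; "qd": joint speeds; "joint_torque": joint torques, N m; "position": TCP position; "tool_rot": TCP orientation; "ft_force": force on the tool from outside, world axes, zero at the start; "torque": the same for the moment, N m; "grip_width": opening from 0.0 (shut) to 1.0 (fully open); "grip_force": force on a finger pad.
Only numpy, scipy, OpenCV 4.12 (cv2) and the standard library are available. Lean on these libraries where they do the work, as an engineer would, in place of code of your own. Each camera call takes 0.05 s, during which the arm holds its last target. There are 200 camera calls.

## Working session

There is one attempt and no reset: what is moved stays moved. The work goes in short steps, Python scripts to look and compute and a tool call to move; the robot and the scene stay as the last step left them, time stands still between calls to the robot, and variables do not carry over. Pictures are saved under pics/ and viewed, at most 10 in all, crops included, and the job is handed in when it is done.

Besides the shell and the picture viewer there is one more tool, called after "Request:" as name([rows], argument=value, ...), one row to a line, values as JSON. play_rows: Moves the arm, as the interface text tells. Shift numbers are shares of 0.1 m and turn numbers shares of 90 degrees, none past 1 either way. Its arguments: {"type":"object","properties":{"increments":{"type":"array"},"squeeze":{"type":"number"}},"required":["increments"]}

```bash
mkdir -p pics; ls; python3 - <<'E'
from bench import ctrl
import cv2,numpy as np
for n in("scene","top"):
    cv2.imwrite(f"pics/{n}0.png",ctrl.get_image(n)[:,:,::-1]); print(n,ctrl.get_calibration(n))
print(ctrl.get_calibration("wrist")); print(ctrl.get_state())
E
```

```text
pics
scene {'vertical_fov': 55.68720986391263, 'cx': 322.25842382045573, 'cy': 235.86093684267354, 'R': array([[-0.83981234, -0.54279834, -0.00922969],
       [-0.42337003,  0.66548672, -0.61472372],
       [ 0.33981325, -0.51234499, -0.78868851]]), 't': array([0.39960158, 0.30374169, 0.85273609])}
top {'vertical_fov': 51.82256988135431, 'cx': 305.4730834777843, 'cy': 238.27794544835223, 'R': array([[-2.68416087e-02, -9.99639510e-01, -6.14699419e-04],
       [-9.83010039e-01,  2.65067728e-02, -1.81627790e-01],
       [ 1.81578608e-01, -4.27092637e-03, -9.83367158e-01]]), 't': array([-0.04292075,  0.51423575,  1.00180298])}
{'vertical_fov': 62.89351265164585, 'cx': 323.19981027293454, 'cy': 234.96992618395865, 'T_tool_cam': array([[-1.57416219e-04, -9.63625813e-01, -2.67255061e-01,
         7.24852339e-02],
       [ 9.99999944e-01, -2.30991103e-04,  2.43859850e-04,
         1.15086052e-04],
       [-2.96723188e-04, -2.67255008e-01,  9.63625795e-01,
        -9.25722880e-02],
       [ 0.00000000e+00,  0.00000000e+00,  0.00000000e+00,
         1.00000000e+00]])}
{'time': 0.1, 'joint_positions': array([ 1.20009   ,  0.32174269, -0.07007295,  1.45158054,  0.02264424,
        1.37080095, -0.05689913]), 'qd': array([ 0.00027756, -0.00350458, -0.00150523, -0.00301492,  0.00230616,
        0.00079976,  0.00167935]), 'joint_torque': array([-2.91784008e-04, -4.92569876e+01, -4.05812524e-01, -3.13400960e+01,
       -6.40010834e-02,  3.94056458e-02,  4.39889789e-05]), 'position': array([ 0.24379357, -0.6021308 ,  0.2912609 ]), 'tool_rot': array([-3.08196489e+00, -6.00450122e-01,  7.41002088e-04]), 'ft_force': array([ 0.97679081, -0.13060285,  0.1207371 ]), 'torque': array([ 0.01849063,  0.00196158, -0.03481015]), 'grip_force': 0.0, 'grip_width': 1.0030066796852242}
```

View pics/top0.png

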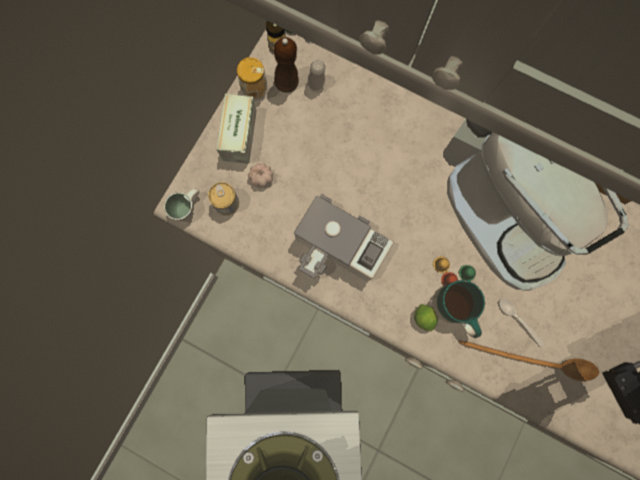

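View pics/scene0.png

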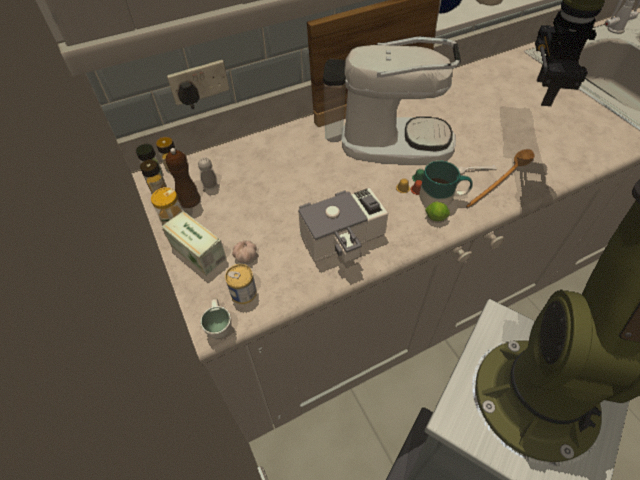

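The top view shows the box near (345,240), with its lug at (313,262) and its rocker at (373,251). The lime is at (427,317), the garlic at (261,175), the tin at (222,198) and the cup at (180,206). The scene view agrees: boss at (332,212), rocker at (369,200).

```bash
cat > h.py <<'E'
import numpy as np, cv2
from scipy.spatial.transform import Rotation as Rn
from bench import ctrl
def cam(n, st=None):
    c=ctrl.get_calibration(n); f=240/np.tan(np.radians(c["vertical_fov"])/2)
    if n=="wrist":
        T=np.eye(4); T[:3,:3]=Rn.from_rotvec(st["tool_rot"]).as_matrix(); T[:3,3]=st["position"]
        T=T@c["T_tool_cam"]; R=T[:3,:3].T; t=-R@T[:3,3]
    else: R,t=c["R"],c["t"]
    return f,c["cx"],c["cy"],R,t
def ray(k,u,v,z):
    f,cx,cy,R,t=k; o=-R.T@t; d=R.T@np.array([(u-cx)/f,(v-cy)/f,1]); return o+d*(z-o[2])/d[2]
def proj(k,X):
    f,cx,cy,R,t=k; p=R@np.array(X)+t; return f*p[0]/p[2]+cx,f*p[1]/p[2]+cy
E
python3 - <<'E'
import cv2,numpy as np
a=cv2.imread("pics/top0.png")[185:295,280:410]; b=cv2.imread("pics/scene0.png")[180:275,285:400]
a=cv2.resize(a,(650,550),interpolation=3)
cv2.imwrite("pics/topc.png",a)
from h import *
k=cam("top");s=cam("scene")
print("boss",ray(k,333,229,.105),ray(s,332,212,.105))
print("rocker",ray(k,373,251,.095),ray(s,369,200,.095))
for n,u,v,z in(("lime",427,317,.024),("garlic",261,175,.025),("tin",222,196,.072),("cup",179,207,.05)):print(n,ray(k,u,v,z))
E
```

```text
boss [ 0.51967327 -0.11232743  0.105     ] [ 0.5190668  -0.10826205  0.105     ]
rocker [ 0.47432279 -0.19183206  0.095     ] [ 0.47163182 -0.1915157   0.095     ]
lime [ 0.34153294 -0.30843097  0.024     ]
garlic [0.66252065 0.038083   0.025     ]
tin [0.60351489 0.1166208  0.072     ]
cup [0.58778401 0.21232534 0.05      ]
```

View pics/topc.png

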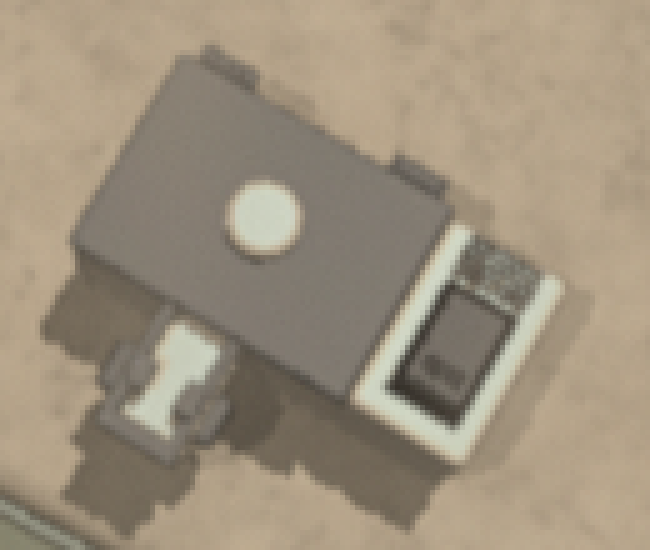

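The enlarged crop shows the lid corners at (185,55), (453,207), (345,400) and (75,243). The tab's front end is near (140,440), the boss at (263,217), and the ribbed front end of the rocker near (440,385).

```bash
python3 - <<'E'
from h import *
k=cam("top")
P=[ray(k,280+u/5,185+v/5,z) for u,v,z in((185,55,.095),(453,207,.095),(345,400,.095),(75,243,.095),(140,442,.095),(263,217,.105),(440,385,.102))]
bl,br,fr,fl,tab,boss,rf=P
for p in P: print(p[:2].round(4))
ly=(bl-br)+(fl-fr); lx=(bl-fl)+(br-fr)
print(np.degrees(np.arctan2(ly[1],ly[0]))-90,np.degrees(np.arctan2(lx[1],lx[0])),np.linalg.norm(ly)/2,np.linalg.norm(lx)/2)
a=np.arctan2(ly[1],ly[0])-np.pi/2
for a in(a,a-.02,a+.02):
  R=np.array([[np.cos(a),-np.sin(a)],[np.sin(a),np.cos(a)]])
  c=(bl+br+fr+fl)[:2]/4
  print(a,"org from lid",c+R@[-.001,0] ,"tab",tab[:2]-R@[-.105,0],"rockerfront",rf[:2]-R@[-.022,-.093])
E
```

```text
[ 0.5918 -0.0826]
[ 0.525  -0.1896]
[ 0.4472 -0.1423]
[ 0.5143 -0.0356]
[ 0.4326 -0.0597]
[ 0.5209 -0.1116]
[ 0.4514 -0.1797]
-32.05253959485973 -31.2718043729662 0.1260614765831901 0.09086793450838034
-0.5594223495561517 org from lid [ 0.5187405  -0.11197191] tab [ 0.52155878 -0.11538406] rockerfront [ 0.51935359 -0.11258789]
-0.5794223495561517 org from lid [ 0.51875128 -0.11195506] tab [ 0.52042659 -0.11715268] rockerfront [ 0.52068286 -0.11396126]
-0.5394223495561516 org from lid [ 0.51873006 -0.11198896] tab [ 0.52265537 -0.11359316] rockerfront [ 0.51799713 -0.11124139]
```

Request:
play_rows([
  [[0.3,-0.27,0,0,0,0,-1],[0.6,-0.54,0,0,0,0,-1],[0.88,-0.78,0,0,0,0,-1],[0.88,-0.78,0,0,0,0,-1]],
], squeeze=10)

```text
time: 0.5
position: [0.3006, -0.492, 0.2922]
tool_rot: [-3.079, -0.613, -0.004]
ft_force: [0.2, 0.2, 1.0]
grip_width: 0.719
grip_force: 0.0
```

Request:
play_rows([
  [[0.3,-0.27,0,0,0,0,-1],[0.6,-0.54,0,0,0,0,-1],[0.88,-0.78,0,0,0,0,-1],[0.88,-0.78,0,0,0,0,-1]],
])

```text
time: 0.9
position: [0.3519, -0.387, 0.2923]
tool_rot: [-3.079, -0.613, -0.003]
ft_force: [-0.7, 0.9, 0.3]
grip_width: 0.357
grip_force: 0.0
```

Request:
play_rows([
  [[0.3,-0.27,0,0,0,0,-1],[0.6,-0.54,0,0,0,0,-1],[0.88,-0.78,0,0,0,0,-1],[0.88,-0.78,0,0,0,0,-1]],
])

```text
time: 1.3
position: [0.4034, -0.2821, 0.2924]
tool_rot: [-3.08, -0.613, -0.002]
ft_force: [-0.3, 0.2, 0.0]
grip_width: 0.03
grip_force: 0.0
```

Request:
play_rows([
  [[0,0,0,0,0,0.09,-1],[0,0,0,0,0,0.18,-1],[0,0,0,0,0,0.27,-1],[0,0,0,0,0,0.36,-1],[0,0,0,0,0,0.45,-1],[0,0,0,0,0,0.54,-1],[0,0,0,0,0,0.597,-1],[0,0,0,0,0,0.597,-1]],
])

```text
time: 2.1
position: [0.4001, -0.2879, 0.292]
tool_rot: [3.021, -0.86, -0.001]
ft_force: [0.1, 1.1, -0.3]
grip_width: 0.005
grip_force: 0.0
```

Request:
play_rows([
  [[-0.06,-0.45,0,0,0,0,-1],[-0.13,-0.9,0,0,0,0,-1],[-0.13,-1,0,0,0,0,-1],[-0.13,-1,0,0,0,0,-1],[-0.13,-1,0,0,0,0,-1]],
])

```text
time: 2.6
position: [0.4417, -0.1963, 0.2921]
tool_rot: [3.021, -0.858, -0.001]
ft_force: [-0.1, -0.3, 0.1]
grip_width: 0.004
grip_force: 0.0
```

```bash
cat >> h.py <<'E'
def to(st,X):
    return (Rn.from_rotvec(st["tool_rot"]).as_matrix().T@(np.array(X)-st["position"])/0.1).round(3)
def boxpt(p,o=(.519,-.112),a=-.553):
    return np.array([o[0]+np.cos(a)*p[0]-np.sin(a)*p[1],o[1]+np.sin(a)*p[0]+np.cos(a)*p[1],p[2]])
E
python3 - <<'E'
from h import *
st=ctrl.get_state(); im=ctrl.get_image("wrist"); cv2.imwrite("pics/w1.png",im[:,:,::-1]); print(st["position"],st["tool_rot"])
k=cam("wrist",st)
for n,p in dict(rf=(-.022,-.093,.102),fr=(-.048,-.065,.095),br=(.048,-.065,.095),boss=(0,0,.105),tab=(-.105,0,.095),hous=(-.045,-.121,.085),housb=(.045,-.121,.085)).items(): print(n,np.round(proj(k,boxpt(p))))
print(to(st,boxpt((-.024,-.093,.19))), to(st,boxpt((-.078,0,.2))))
E
```

```text
[ 0.44166061 -0.19625995  0.29210879] [ 3.02112642e+00 -8.58041757e-01 -6.28347904e-04]
rf [296. 228.]
fr [261. 259.]
br [256. 131.]
boss [166. 200.]
tab [185. 325.]
hous [333. 251.]
housb [334. 135.]
[-0.024 -0.194  1.021] [-0.565 -1.124  0.92 ]
```

View pics/w1.png

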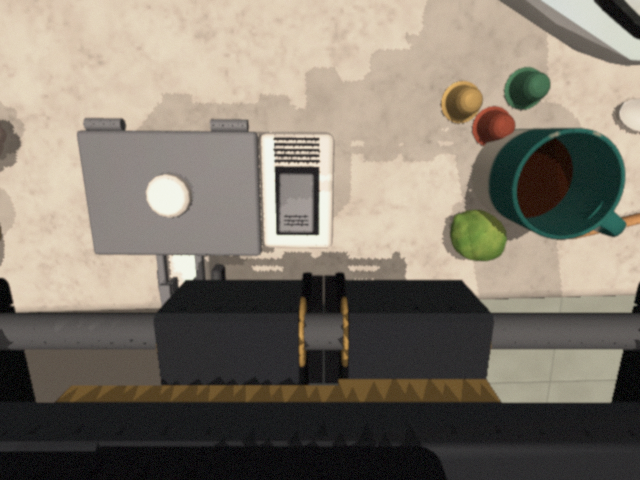

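The wrist view puts the ribbed end of the rocker at (296,220), the lid corners at (259,254) and (258,131), and the boss at (168,196). That is within about 3 px of prediction, so I'll shift the box origin by +1.5 mm along its x.

Request:
play_rows([
  [[-0.01,-0.19,0.2,0,0,0,-1],[-0.01,-0.19,0.6,0,0,0,-1],[-0.01,-0.19,1,0,0,0,-1],[-0.01,-0.19,1,0,0,0,-1],[-0.01,-0.19,1,0,0,0,-1]],
])

```text
time: 3.15
position: [0.4509, -0.1792, 0.1925]
tool_rot: [-3.021, 0.86, 0.002]
ft_force: [-0.2, -0.1, 0.8]
grip_width: 0.005
grip_force: 0.0
```

Request:
play_rows([
  [[0,0,0.1,0,0,0,-1],[0,0,0.15,0,0,0,-1],[0,0,0.2,0,0,0,-1],[0,0,0.24,0,0,0,-1],[0,0,0.27,0,0,0,-1],[0,0,0.27,0,0,0,-1],[0,0,0.27,0,0,0,-1]],
])

```text
time: 3.85
position: [0.4505, -0.1773, 0.1653]
tool_rot: [-3.022, 0.857, 0.004]
ft_force: [-5.1, 1.5, 3.8]
grip_width: 0.007
grip_force: 3.0
```

Request:
play_rows([
  [[0,0,0.02,0,0,0,-1],[0,0,0.02,0,0,0,-1],[0,0,-0.2,0,0,0,-1],[0,0,-0.6,0,0,0,-1],[0,0,-1,0,0,0,-1],[0,0,-1,0,0,0,-1],[0,0,-1,0,0,0,-1]],
])

```text
time: 4.55
position: [0.4522, -0.1783, 0.2663]
tool_rot: [3.021, -0.857, 0.005]
ft_force: [-0.1, 0.2, -0.9]
grip_width: 0.005
grip_force: 0.0
```

Request:
play_rows([
  [[-0.25,-0.45,0,0,0,0,0],[-0.5,-0.9,0,0,0,0,1],[-0.52,-0.93,0,0,0,0,1],[-0.52,-0.93,0,0,0,0,1],[-0.52,-0.93,0,0,0,0,1],[-0.52,-0.93,0,0,0,0,1]],
])

```text
time: 5.15
position: [0.4557, -0.0732, 0.2646]
tool_rot: [3.021, -0.862, -0.002]
ft_force: [0.1, -0.3, -1.6]
grip_width: 0.464
grip_force: 0.0
```

```bash
python3 - <<'E'
from h import *
st=ctrl.get_state(); im=ctrl.get_image("wrist"); t=ctrl.get_image("top")[185:295,280:410]; s=ctrl.get_image("scene")[170:270,290:410]
A=np.vstack([cv2.resize(t,(400,300)),cv2.resize(s,(400,300))]); B=cv2.resize(im,(400,300)); 
B=np.vstack([B,cv2.resize(im[100:280,60:300],(400,300))])
cv2.imwrite("pics/w2.png",np.hstack([A,B])[:,:,::-1]); print(st["position"],st["tool_rot"],st["grip_width"])
k=cam("wrist",st); o=(.5203,-.1128)
for n,p in dict(fr=(-.048,-.065,.095),br=(.048,-.065,.095),boss=(0,0,.105)).items(): print(n,np.round(proj(k,boxpt(p,o))))
print(to(st,boxpt((-.078,0,.122),o)))
E
```

```text
[ 0.45567286 -0.07316001  0.26457838] [ 3.02091680e+00 -8.61587721e-01 -1.52963659e-03] 0.46352888782821683
fr [418. 195.]
br [428.  39.]
boss [322. 121.]
[-0.021 -0.003  1.426]
```

View pics/w2.png

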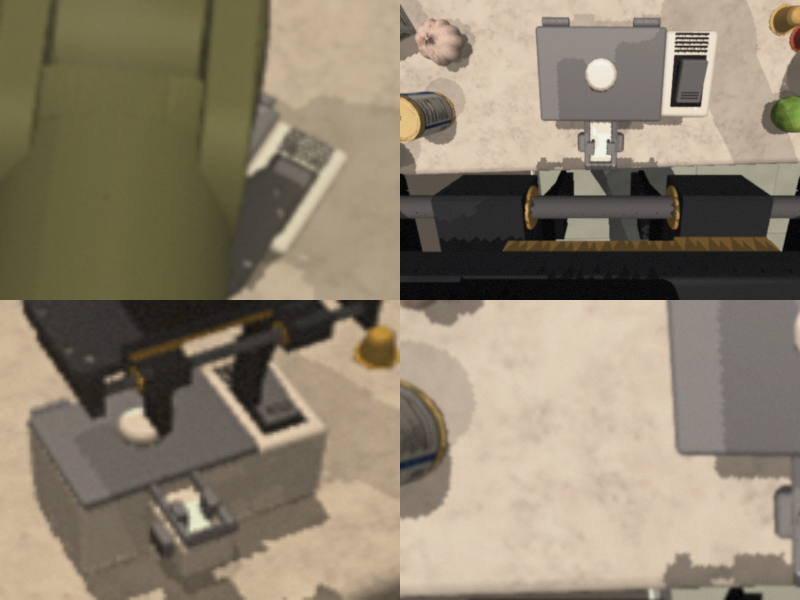

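The wrist view agrees with the box model to about 3 px: boss at (322,118), tab centred on column 322. The rocker looks tipped, so I'll check it against the first wrist view.

```bash
python3 - <<'E'
from h import *
im=ctrl.get_image("wrist")[:,:,::-1]; a=cv2.imread("pics/w1.png")[125:255,250:350]
cv2.imwrite("pics/w3.png",np.hstack([cv2.resize(a,(390,500),interpolation=3),cv2.resize(im[40:190,415:520],(390,500),interpolation=3)]))
st=ctrl.get_state();print(st["position"],st["grip_width"],to(st,boxpt((-.078,0,.122),(.5203,-.1128))))
E
```

```text
[ 0.45594579 -0.07235104  0.26506296] 0.6514013673058996 [-0.02   0.006  1.431]
```

View pics/w3.png

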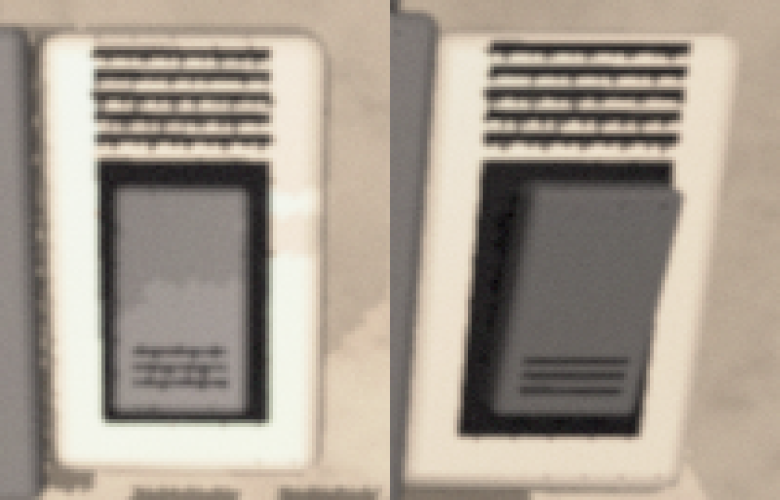

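In the right-hand crop the rear end of the rocker now leans outward past its bezel and the ribbed end is sunk, so the switch is off. Next I'll go down over the lug.

Request:
play_rows([
  [[-0.02,0,0,0,0,0,1],[-0.02,0,0,0,0,0,1],[-0.02,0,0.2,0,0,0,1],[-0.02,0,0.5,0,0,0,1],[-0.02,0,0.8,0,0,0,1],[-0.02,0,1,0,0,0,1],[-0.02,0,1,0,0,0,1]],
])

```text
time: 6.05
position: [0.4523, -0.0701, 0.1627]
tool_rot: [-3.022, 0.857, 0.009]
ft_force: [-0.5, -0.5, -0.7]
grip_width: 1.0
grip_force: 0.0
```

Request:
play_rows([
  [[0,0,0.1,0,0,0,1],[0,0,0.2,0,0,0,1],[0,0,0.3,0,0,0,1],[0,0,0.4,0,0,0,1],[0,0,0.43,0,0,0,1],[0,0,0.43,0,0,0,1]],
])

```text
time: 6.65
position: [0.454, -0.0703, 0.1216]
tool_rot: [-3.022, 0.857, 0.002]
ft_force: [-0.3, 0.9, 0.6]
grip_width: 1.001
grip_force: 0.0
```

Request:
play_rows([
  [[0,0,0,0,0,0,-1],[0,0,0,0,0,0,-1],[0,0,0,0,0,0,-1],[0,0,0,0,0,0,-1],[0,0,0,0,0,0,-1],[0,0,0,0,0,0,-1],[0,0,0,0,0,0,-1],[0,0,0,0,0,0,-1]],
], squeeze=25)

```text
time: 7.45
position: [0.4544, -0.0704, 0.1224]
tool_rot: [3.022, -0.858, 0.0]
ft_force: [-0.3, -0.3, 1.4]
grip_width: 0.478
grip_force: 25.0
```

Request:
play_rows([
  [[0,0,0,0,0,0,-1],[0,0,0,0,0,0,-1],[0,0,0,0,0,0,-1],[0,0,0,0,0,0,-1],[0,0,0,0,0,0,-1],[0,0,0,0,0,0,-1],[0,0,0,0,0,0,-1],[0,0,0,0,0,0,-1]],
])

```text
time: 8.25
position: [0.4544, -0.0704, 0.1223]
tool_rot: [3.022, -0.858, 0.0]
ft_force: [0.1, 0.7, 2.3]
grip_width: 0.48
grip_force: 25.0
```

```bash
python3 - <<'E'
from h import *
im=ctrl.get_image("scene")[160:280,270:420,::-1]; w=ctrl.get_image("wrist")[:,:,::-1]
cv2.imwrite("pics/s4.png",np.vstack([cv2.resize(im,(375,300),interpolation=3),cv2.resize(w,(375,281))]))
print(ctrl.get_state()["ft_force"])
E
```

```text
[0.06829977 1.19010583 2.97816979]
```

View pics/s4.png

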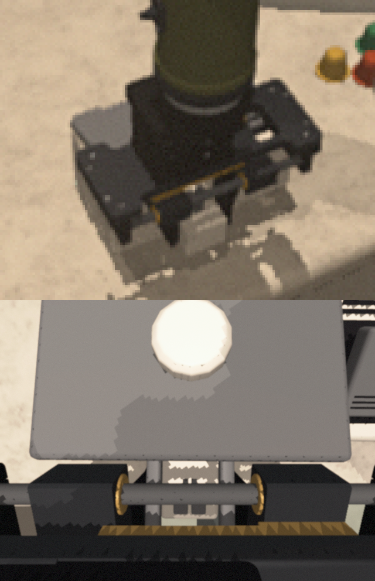

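The wrist view shows the tab raised off the barbs, which are visible through its window near (187,490), and pressing on the palm at about 3 N. So the lid is released. Now I'll open the fingers, let it rise and back away upward.

Request:
play_rows([
  [[0,0,0,0,0,0,1],[0,0,0,0,0,0,1],[0,0,0,0,0,0,1],[0,0,0,0,0,0,1],[0,0,-0.3,0,0,0,1],[0,0,-0.6,0,0,0,1],[0,0,-1,0,0,0,1],[0,0,-1,0,0,0,1]],
])

```text
time: 9.15
position: [0.4569, -0.0708, 0.2268]
tool_rot: [3.022, -0.858, 0.013]
ft_force: [0.7, -0.6, -0.1]
grip_width: 0.99
grip_force: 0.0
```

Request:
play_rows([
  [[0,0,-0.35,0,0,0,1],[0,0,-0.7,0,0,0,1],[0,0,-0.7,0,0,0,1],[0,0,-0.7,0,0,0,1],[0,0,-0.7,0,0,0,1],[0,0,-0.7,0,0,0,1],[0,0,-0.7,0,0,0,1],[0,0,-0.7,0,0,0,1]],
])

```text
time: 9.95
position: [0.4541, -0.0704, 0.2916]
tool_rot: [-3.022, 0.857, 0.002]
ft_force: [-0.1, 0.3, 0.2]
grip_width: 0.999
grip_force: 0.0
```

Request:
play_rows([
  [[0,0,0,0,0,0,1],[0,0,0,0,0,0,1],[0,0,0,0,0,0,1],[0,0,0,0,0,0,1],[0,0,0,0,0,0,1],[0,0,0,0,0,0,1],[0,0,0,0,0,0,1],[0,0,0,0,0,0,1]],
])

```text
time: 10.75
position: [0.4543, -0.0704, 0.2922]
tool_rot: [3.022, -0.857, 0.0]
ft_force: [-0.4, -0.2, -0.1]
grip_width: 1.002
grip_force: 0.0
```

Request:
play_rows([
  [[0,0,0,0,0,0,-1],[0,0,0,0,0,0,-1],[0,0,0,0,0,0,-1],[0,0,0,0,0,0,-1],[0,0,0,0,0,0,-1],[0,0,0,0,0,0,-1],[0,0,0,0,0,0,-1],[0,0,0,0,0,0,-1]],
], squeeze=10)

```text
time: 11.55
position: [0.4543, -0.0704, 0.2922]
tool_rot: [3.022, -0.858, -0.0]
ft_force: [-0.4, 0.5, -0.3]
grip_width: 0.356
grip_force: 0.0
```

Request:
play_rows([
  [[0,0,0,0,0,0,-1],[0,0,0,0,0,0,-1],[0,0,0,0,0,0,-1],[0,0,0,0,0,0,-1],[0,0,0,0,0,0,-1],[0,0,0,0,0,0,-1],[0,0,0,0,0,0,-1],[0,0,0,0,0,0,-1]],
])

```text
time: 12.35
position: [0.4543, -0.0704, 0.2922]
tool_rot: [3.022, -0.858, 0.0]
ft_force: [-0.0, -0.1, -0.2]
grip_width: 0.005
grip_force: 0.0
```

```bash
python3 - <<'E'
from h import *
im=ctrl.get_image("scene")[110:290,250:490,::-1]; w=ctrl.get_image("wrist")[:,:,::-1]
cv2.imwrite("pics/s5.png",np.hstack([cv2.resize(im,(400,300),interpolation=3),cv2.resize(w,(400,300))]))
st=ctrl.get_state();print(st["position"],st["ft_force"],st["grip_width"],to(st,boxpt((0.05,0,.285),(.5203,-.1128))))
E
```

```text
[ 0.45430549 -0.07037631  0.29223158] [0.8502822  0.53207898 0.16195568] 0.005321292406757015 [1.284 0.014 0.072]
```

View pics/s5.png

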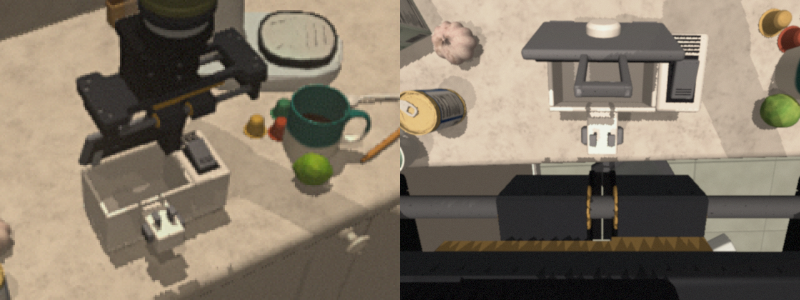

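The wrist view shows the lid standing at about 1.15, with its tab frame at about (602,78) in the composite, and the buttons free. Now I'll lower slightly and push the tab back.

Request:
play_rows([
  [[0,0,0.15,0,0,0,-1],[0.2,0,0.15,0,0,0,-1],[0.4,0,0.15,0,0,0,-1],[0.55,0,0.15,0,0,0,-1],[0.67,0,0.15,0,0,0,-1],[0.78,0,0.15,0,0,0,-1],[0.89,0,0.15,0,0,0,-1],[1,0,0.15,0,0,0,-1]],
])

```text
time: 13.25
position: [0.54, -0.1232, 0.2773]
tool_rot: [3.022, -0.857, 0.0]
ft_force: [0.8, 0.5, -0.6]
grip_width: 0.009
grip_force: 0.0
```

Request:
play_rows([
  [[0.1,0,0,0,0,0,-1],[0.2,0,0,0,0,0,-1],[0.3,0,0,0,0,0,-1],[0.4,0,0,0,0,0,-1],[0.46,0,0,0,0,0,-1],[0.46,0,0,0,0,0,-1],[0.46,0,0,0,0,0,-1]],
])

```text
time: 13.95
position: [0.5785, -0.1468, 0.2771]
tool_rot: [-3.022, 0.857, 0.001]
ft_force: [0.1, 1.1, -0.1]
grip_width: 0.005
grip_force: 0.0
```

Request:
play_rows([
  [[-0.3,0,-0.1,0,0,0,-1],[-0.6,0,-0.2,0,0,0,-1],[-1,0,-0.4,0,0,0,-1],[-1,0,-0.4,0,0,0,-1],[-1,0,-0.4,0,0,0,-1],[-1,0,-0.4,0,0,0,-1]],
])

```text
time: 14.55
position: [0.4935, -0.0951, 0.3169]
tool_rot: [3.022, -0.858, -0.0]
ft_force: [-0.5, -0.5, -0.1]
grip_width: 0.006
grip_force: 0.0
```

```bash
python3 - <<'E'
from h import *
im=ctrl.get_image("scene")[110:290,250:490,::-1]; w=ctrl.get_image("wrist")[:,:,::-1]
cv2.imwrite("pics/s6.png",np.hstack([cv2.resize(im,(400,300),interpolation=3),cv2.resize(w,(400,300))]))
st=ctrl.get_state();print(st["position"],st["ft_force"])
E
```

```text
[ 0.4936401  -0.09511839  0.31638777] [-0.27298725 -0.70283444 -0.21857984]
```

View pics/s6.png

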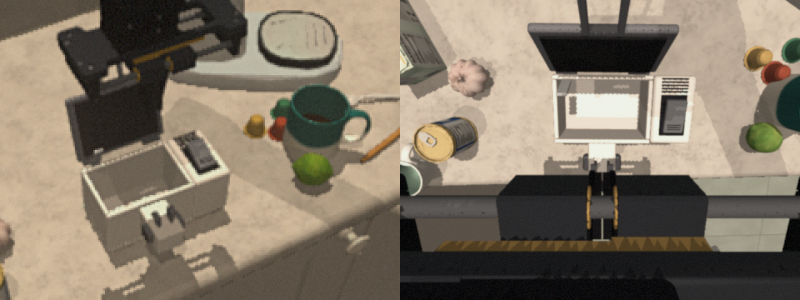

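The lid now leans back past upright, with its underside visible at (602,48) in the composite. The rocker is still off and the robot is clear of everything. I'll let it settle briefly, then hand in.

Request:
play_rows([
  [[0,0,0,0,0,0,-1],[0,0,0,0,0,0,-1],[0,0,0,0,0,0,-1],[0,0,0,0,0,0,-1],[0,0,0,0,0,0,-1],[0,0,0,0,0,0,-1],[0,0,0,0,0,0,-1],[0,0,0,0,0,0,-1]],
])

```text
time: 15.45
position: [0.4935, -0.0945, 0.3173]
tool_rot: [3.022, -0.857, 0.0]
ft_force: [-0.3, 0.6, 0.7]
grip_width: 0.01
grip_force: 0.0
```

```bash
python3 -c "
from bench import ctrl
print(ctrl.close_job())"
```

```text
the job is handed in; nothing more can be done
None
```

I rocked the switch to off, pinched and released both buttons, pushed the lid back past upright and handed the job in at about 15.5 s; the cameras showed each step done and the arm clear, but the hand-in returned no verdict.

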